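# Load the specimen carrier and index it to the third click

### The arm

A 6-joint arm with a two-finger parallel gripper is mounted at the origin on the work surface. World frame = base frame: x ahead of the robot, y to its left, z up, the work surface at z = 0. Lengths are in mm, angles in rad, forces in N, time in s.
With the tool pointing down it reaches from about 275 to 775 mm from the base axis. Payload 14.6 kg.
Tool frame: the origin (TCP) lies between the finger pads, 19 mm behind the fingertips; this is the grasp point; z points along the fingers, y is the line along which they close (so a half turn about z gives the same grasp; the last joint's range is limited). The gripper opens to 85 mm and grips with 20 to 120 N. Pads are 22 mm wide; open, the fingers measure 114 mm over their backs; the gripper's body (76 mm by 85 mm) begins 54 mm behind the grasp point. The pads swing forward as they close: fully open they stand 13 mm farther back than shut.
Start: joints at [-0.155, 0.263, -0.048, 1.259, 0, 1.415], TCP at [525.003, -0.006, 249.978] pointing down, gripper open.
Joint ranges: [-2.65, 2.65], [-0.89, 1.7], [-1.18, 1.37], [-2.13, 2.11], [-1.35, 1.29], [-3.14, 3.14]. Speed limits (rad/s): [1.89, 1.89, 2.57, 2.79, 3.14, 3.14].

### API

Orientations are given as a unit quaternion [w, x, y, z].
In Python, from bench import r, vision gives the robot as it stands. The module is installed in compiled form; this text tells all that it offers.
- The arm moves only by the tool move_arm, never from a script. Its argument "motion" is a list of rows, each an object with "delta_pos": the shift along the tool's x, y, z scaled (see below), a list of three; "turn": the turn, a rotation vector about the tool's x, y, z scaled (see below), a list of three; "gripper": the finger opening in mm, from 0 to 85.4. A call has exactly 10 rows; each row shifts and turns the commanded pose from where the row before left it, along the tool's axes as they then stand; what a row does not reach is not made up. The controller multiplies each number of a shift by 0.02 m and each number of a turn by 0.15 rad. A row lasts 1/10 s, in which the tool goes at most 50 mm and 8.59 degrees, less where a joint would pass 70% of its speed; a pose out of reach is approached as far as the arm can. A call with a number of a shift or a turn outside -1 to 1 is refused whole. A call with a gripper value outside its range is refused whole. The fingers move at their own pace and stop on an object; the grip force is fixed at half the most. Time passes only in rows, so rows that do not move let the fingers close, or fill a call up. It gives the time, the measured TCP pose, the force, the opening and the grip force at its end, in the units of the state.
- r.observe(): the state, without advancing time (a new reading comes with each control period).
- vision.camera(name): name is "scene" or "side" or "wrist"; returns the picture (400x640x3 uint8, red, green, blue); there is no depth.
- vision.camera_model(name): a dict with "intrinsics" (3x3 intrinsics, pixels), "rvec" (rotation vector, rad) and "tvec" (3), from world to camera coordinates, as OpenCV has them; the wrist camera has in their place "hand_eye" (4x4, takes a point from camera to tool coordinates, whose origin is the TCP and whose axes are the flange's). Camera axes: x right, y down, z forward; pixel columns grow to the right and rows downward; lengths in mm; the calibration is good to about 2 mm. A picture is of the moment at which its call begins: read the wrist's pose just before it. camera_model takes no time and is no camera call.
- r.finish_job(): hands the job in; it is judged then, once.
The state is a dict: "time_s": time; "joints": joint angles; "qvel": joint speeds; "tau": joint torques, N m; "position": TCP position; "ee_rot": TCP orientation; "contact_force": force on the tool from outside, world axes, zero at the start; "wrist_torque": the same for the moment, N m; "grip_width": finger opening in mm; "finger_force": force on a finger pad.
Only numpy, scipy, OpenCV 4.12 (cv2) and the standard library are available. Lean on these libraries where they do the work, as an engineer would, in place of code of your own. Each camera call takes 0.05 s, during which the arm holds its last target. There are 200 camera calls.

### The job

Set the blue specimen carrier flat into the round nest of the indexing head's turntable while the black index knob is still at its home mark. Then turn the knob clockwise (seen from above), feeling the clicks, to the third click without going on past it, and keep holding it there: the knob is spring-loaded and runs back home if let go, so the program finishes with the gripper still holding the knob's grip bar at the third click. Do not tip the carrier, and leave the bottles, their green bin and the glass dish where they are.

Things in the scene. Friction and masses are not known exactly. Their poses are not given: they have to be found in the camera images.
- carrier: Loose blue disc, 76 mm diameter and 6 mm thick, with small specimens around it and an upright round steel post in its centre: 16 mm diameter, from 6 to 40 mm above the underside. 0.1 to 0.2 kg. Origin at the centre of the underside, z up. It starts upright on the bench. Its yaw does not matter.
- carrier_grip (a point): Point on the axis of the carrier's post, 29 mm above its underside: with the TCP here and the tool pointing down the post is pinched and the fingertips clear the disc by 4 mm.
- indexer: Fixed white indexing head, 130 mm (x) by 270 mm (y) by 28 mm high, bolted down at some yaw. Origin at the centre of the underside, z up. The turntable is centred at its y = +75 mm, the knob at y = -75 mm. A long orange tick (home) and five short black ticks, one per click, stand around the knob at 41 mm radius.
- nest (a point): Centre of the floor of the dark steel turntable's round nest, 37 mm above the bench; the nest is 82 mm in diameter, its wall 6 mm high and 6 mm thick, open to above. The carrier seats with its underside at this height. The turntable is geared 1:1 to the knob and turns with it, the same way.
- knob_turn (a joint): Knob angle, rad: 0 at home (its start), growing clockwise seen from above, up to 2.26. It clicks every 24 degrees (0.419 rad): first click 0.419, second 0.838, third 1.257. A spring drives it home: 0.06 N m at home, 0.135 N m at the third click, plus a click ripple of 0.05 N m (stiffer before each click, easier after). It does not stay where it is let go.
- knob_grip (a point): On the knob's axis, 65 mm above the bench: the height for the TCP, tool pointing down (fingertips clear the knob's disc by 4 mm). Turns with the knob: x lies along the grip bar, y across it; at home these are the head's x and y. A white line on top of the bar, on its -x half, points at the orange tick at home.
- knob: Black index knob on the head: a disc of 52 mm diameter, 34 to 42 mm above the bench, with an upright grip bar on it, 50 mm long (x), 14 mm thick (y), 42 to 74 mm above the bench. Origin at the centre of the disc's underside, on the knob's axis; turns with it.
- green_bin: Bystander: loose open green bin, 120 by 200 mm, 60 mm high, origin at the centre of the underside.
- green_bottle: Bystander: green bottle with a steel cap, 54 mm diameter, 115 mm high, standing in the green bin; origin at the centre of the underside.
- blue_bottle: Bystander: blue bottle with a steel cap, 54 mm diameter, 115 mm high, standing in the green bin; origin at the centre of the underside.
- dish: Bystander: small open glass dish, 64 mm diameter, 16 mm high, on the bench; origin at the centre of the underside.
Mind the look-alikes: they are no part of the job. What is shaped like the carrier but pink or red is not meant.

How it is judged:
By the outcome, as a careful person would: the job done as asked, in the order asked, and still so for the second after the job is handed in, while the arm keeps its last pose, push and grip.
It also fails if it takes over 48 s, if anything falls off the work surface, if the arm or the gripper's body presses on something with over 40 N, if the wrist force passes 120 N, or if a joint passes its speed limit or range.

## Working session

There is one attempt and no reset: what is moved stays moved. The work goes in short steps, Python scripts to look and compute and a tool call to move; the robot and the scene stay as the last step left them, time stands still between calls to the robot, and variables do not carry over. Pictures are saved under pics/ and viewed, at most 10 in all, crops included, and the job is handed in when it is done.

Besides the shell and the picture viewer there is one more tool, called after ">>>" by a JSON object that holds its "api" and its "payload". move_arm: Moves the arm, as the interface text tells. Shifts and turns lie within -1 to 1; 1 stands for 0.02 m of shift or 0.15 rad of turn. Its arguments: {"type":"object","properties":{"motion":{"type":"array"}},"required":["motion"]}

```bash
mkdir -p pics; python3 - <<'E'
from bench import r, vision
import cv2, numpy as np
s=r.observe(); print({k:np.round(v,4).tolist() for k,v in s.items()})
for n in ("scene","side","wrist"):
    im=vision.camera(n); cv2.imwrite(f"pics/{n}0.png",im[:,:,::-1])
    m=vision.camera_model(n); print(n,{k:np.round(v,3).tolist() for k,v in m.items()})
E
```

```text
{'time_s': 0.0, 'joints': [-0.1553, 0.2635, -0.0489, 1.2594, -0.0, 1.4155], 'qvel': [0.0026, 0.0005, 0.0005, -0.0007, -0.0006, -0.0002], 'tau': [0.0006, -63.7613, 38.4567, 0.0138, 0.0, -0.0001], 'position': [524.7453, 0.0311, 249.5373], 'ee_rot': [-0.0004, 0.7071, 0.7071, -0.0003], 'contact_force': [0.4992, 0.7471, -0.6431], 'wrist_torque': [-0.0156, 0.0374, 0.0453], 'finger_force': 0.0, 'grip_width': 85.4876}
scene {'intrinsics': [[405.358, 0.0, 318.643], [0.0, 405.358, 196.749], [0.0, 0.0, 1.0]], 'rvec': [1.897, 1.596, -0.639], 'tvec': [-215.89, -315.731, 1210.477]}
side {'intrinsics': [[442.376, 0.0, 320.267], [0.0, 442.376, 198.653], [0.0, 0.0, 1.0]], 'rvec': [2.115, -0.42, 0.26], 'tvec': [-443.471, 212.294, 715.54]}
wrist {'intrinsics': [[340.251, 0.0, 315.101], [0.0, 340.251, 197.445], [0.0, 0.0, 1.0]], 'hand_eye': [[0.0, -0.96, -0.28, 70.06], [1.0, -0.0, 0.001, -0.753], [-0.001, -0.28, 0.96, -122.999], [0.0, 0.0, 0.0, 1.0]]}
```

View pictures.

View pics/scene0.png

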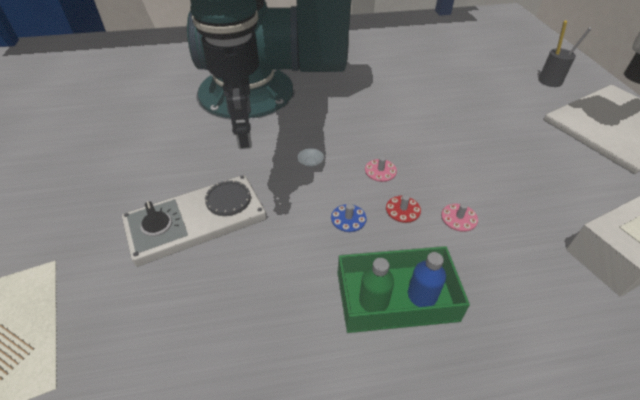

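View pics/side0.png

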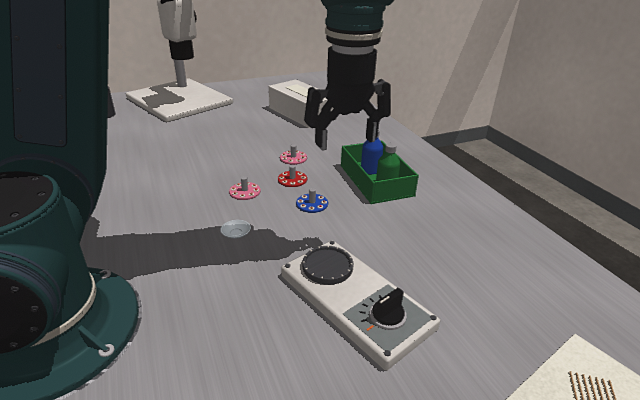

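View pics/wrist0.png

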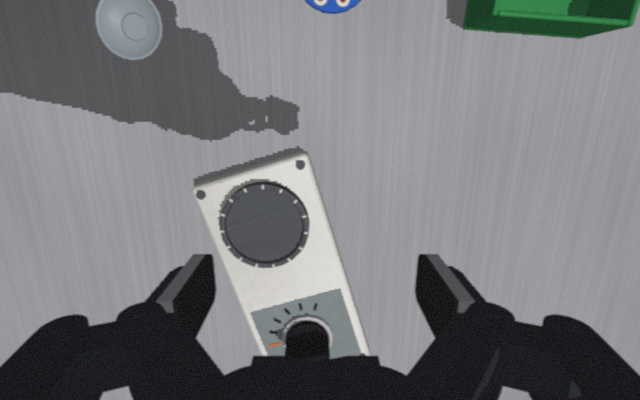

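Scene view: blue carrier disc at (349,218) with its post top at about (350,206), turntable centre (228,198), knob (155,218). Side view: carrier disc (312,203), post top (312,190), turntable (327,264), knob (388,310). Wrist view: nest (264,223), knob at (305,340), and the orange tick at (273,345), left of the knob.

```bash
cat > h.py <<'E'
import numpy as np, cv2
from scipy.spatial.transform import Rotation as R
from bench import r, vision
def pose(s=None):
    s=s or r.observe(); q=s["ee_rot"]; T=np.eye(4)
    T[:3,:3]=R.from_quat([q[1],q[2],q[3],q[0]]).as_matrix(); T[:3,3]=s["position"]; return T
def ray(name,px,T=None):
    m=vision.camera_model(name)
    d=np.linalg.inv(np.array(m["intrinsics"]))@[px[0],px[1],1]
    if name=="wrist":
        M=T@np.array(m["hand_eye"]); return M[:3,3],M[:3,:3]@d
    Q=cv2.Rodrigues(np.array(m["rvec"],float))[0]; return -Q.T@np.ravel(m["tvec"]),Q.T@d
def tri(*rays):
    A=0;b=0
    for c,d in rays:
        d=d/np.linalg.norm(d);P=np.eye(3)-np.outer(d,d);A=A+P;b=b+P@c
    x=np.linalg.solve(A,b); e=[np.linalg.norm((np.eye(3)-np.outer(d,d)/(d@d))@(x-c)) for c,d in rays]
    return x.round(1),np.round(e,1)
def onz(ry,z):
    c,d=ry; return (c+d*(z-c[2])/d[2]).round(1)
E
python3 - <<'E'
from h import *
T=pose()
print("post top",tri(ray("scene",(350,206)),ray("side",(312,190))))
print("disc",tri(ray("scene",(349,218)),ray("side",(312,203))))
print("nest",tri(ray("scene",(228,198)),ray("side",(327,264)),ray("wrist",(264,223),T)))
print("nest w z43",onz(ray("wrist",(264,223),T),43))
print("knobdisc",tri(ray("scene",(155,222)),ray("side",(388,316))))
# head corners in wrist view (top z=28)
for p in [(194,184),(303,150)]: print(onz(ray("wrist",p,T),28))
for p in [(272,345),(201,195),(300,165),(333,290),(250,311)]: print(onz(ray("wrist",p,T),28))
a=[cv2.resize(cv2.imread("pics/scene0.png")[170:270,110:370],None,fx=3,fy=3,interpolation=2),cv2.resize(cv2.imread("pics/side0.png")[180:280,280:450],None,fx=3,fy=3,interpolation=2)]
a[1]=cv2.copyMakeBorder(a[1],0,0,0,780-510,0); cv2.imwrite("pics/crop1.png",np.vstack(a)[:600])
E
```

```text
post top (array([541. , 189.5,  36.8]), array([1.3, 1.3]))
disc (array([5.417e+02, 1.895e+02, 2.000e-01]), array([1., 1.]))
nest (array([470.4, -57.5,  33.9]), array([0.7, 0.3, 0.7]))
nest w z43 [471.5 -53.6  43. ]
knobdisc (array([ 512. , -205.2,   31.5]), array([1.3, 1.3]))
[397.9 -15.9  28. ]
[511.9  19.6  28. ]
[ 472.1 -216.1   28. ]
[404.1 -27.8  28. ]
[508.7   4.2  28. ]
[ 544.7 -141.    28. ]
[ 448.1 -168.7   28. ]
```

View pics/crop1.png

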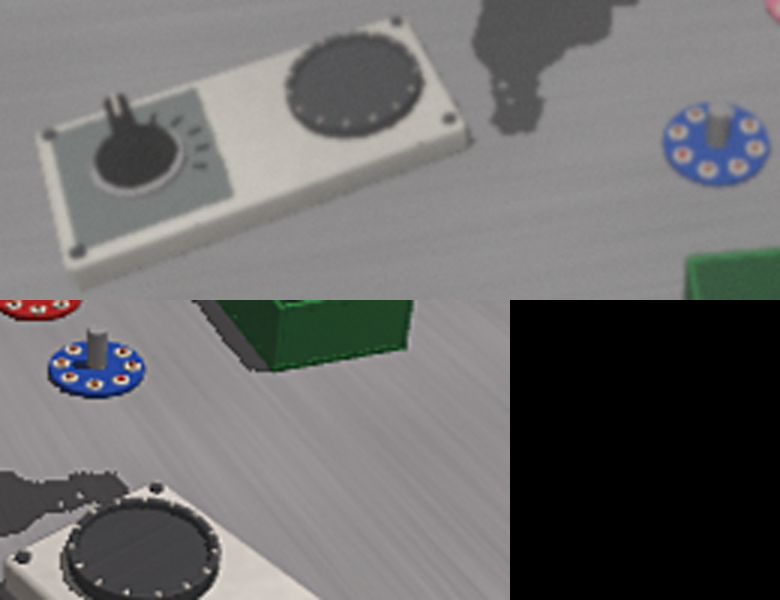

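The post top triangulates to 37 mm (expected 40), the disc to about 0 and the nest rim to about 34–43. The nest-to-knob distance is 152 mm against the stated 150, so the points are consistent. Next I'll go above the carrier and look more closely.

>>> {"api": "move_arm", "payload": {"motion": [{"delta_pos": [0.95,0.08,0.5],"turn": [0,0,0],"gripper": 50},{"delta_pos": [0.95,0.08,0.5],"turn": [0,0,0],"gripper": 50},{"delta_pos": [0.95,0.08,0.5],"turn": [0,0,0],"gripper": 50},{"delta_pos": [0.95,0.08,0.5],"turn": [0,0,0],"gripper": 50},{"delta_pos": [0.95,0.08,0.5],"turn": [0,0,0],"gripper": 50},{"delta_pos": [0.95,0.08,0.5],"turn": [0,0,0],"gripper": 50},{"delta_pos": [0.95,0.08,0.5],"turn": [0,0,0],"gripper": 50},{"delta_pos": [0.95,0.08,0.5],"turn": [0,0,0],"gripper": 50},{"delta_pos": [0.95,0.08,0.5],"turn": [0,0,0],"gripper": 50},{"delta_pos": [0.95,0.08,0.5],"turn": [0,0,0],"gripper": 50}]}}

```text
time_s: 1.15
position: [540.9, 190.8, 149.4]
ee_rot: [-0.0, 0.707, 0.707, -0.0]
contact_force: [-0.8, -0.6, 1.2]
grip_width: 50.0
finger_force: 0.0
```

```bash
python3 - <<'E'
from h import *
s=r.observe();T=pose(s); im=vision.camera("wrist"); cv2.imwrite("pics/wrist1.png",im[:,:,::-1]); np.save("T1.npy",T); print(s["position"],s["joints"],s["ee_rot"])
print("red",tri(ray("scene",(403,208)),ray("side",(292,178))),"green",onz(ray("scene",(380,266)),115),"blueb",onz(ray("scene",(434,260)),115))
E
```

```text
[540.88167738 190.77812824 149.37893765] [ 1.97036107e-01  3.92758430e-01 -1.32002119e-01  1.04641596e+00
  6.78867179e-06  1.76782915e+00] [-1.08323319e-04  7.07105607e-01  7.07107929e-01 -1.56242010e-04]
red (array([536.2, 310.9,   3.4]), array([0.8, 0.8])) green [743.  187.7 115. ] blueb [746.7 276.5 115. ]
```

View pics/wrist1.png

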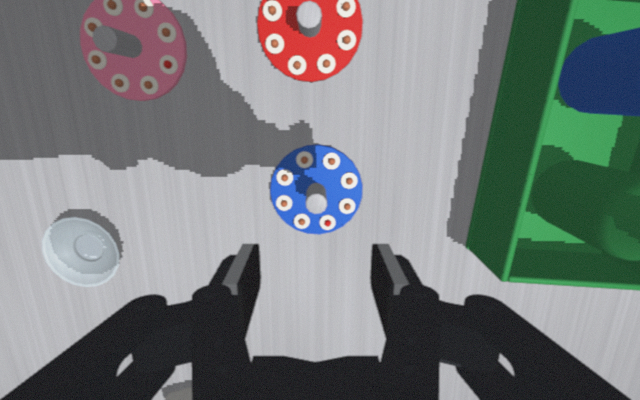

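Wrist view: blue carrier disc at (316,189), post top (316,203), centred between the pads (inner faces at about 255 and 377). The red and pink carriers, the dish and the bin are all clear.

```bash
python3 - <<'E'
from h import *
T=np.load("T1.npy")
print("top@40",onz(ray("wrist",(316,203.5),T),40),"disc@6",onz(ray("wrist",(316,189.5),T),6))
print(tri(ray("wrist",(316,203.5),T),ray("scene",(349.5,206.5)),ray("side",(312.5,191))))
print(tri(ray("wrist",(316,189.5),T),ray("scene",(349,218)),ray("side",(312.3,202.5))))
E
```

```text
top@40 [540.9 188.5  40. ] disc@6 [541.  189.8   6. ]
(array([541.2, 187.6,  35.5]), array([0.5, 2. , 1.8]))
(array([541.9, 189. ,   1.5]), array([0.9, 0.9, 1.1]))
```

>>> {"api": "move_arm", "payload": {"motion": [{"delta_pos": [-0.08,0,1],"turn": [0,0,0],"gripper": 50},{"delta_pos": [0,0,1],"turn": [0,0,0],"gripper": 50},{"delta_pos": [0,0,1],"turn": [0,0,0],"gripper": 50},{"delta_pos": [0,0,1],"turn": [0,0,0],"gripper": 50},{"delta_pos": [0,0,0.9],"turn": [0,0,0],"gripper": 50},{"delta_pos": [0,0,0.6],"turn": [0,0,0],"gripper": 50},{"delta_pos": [0,0,0.4],"turn": [0,0,0],"gripper": 50},{"delta_pos": [0,0,0.1],"turn": [0,0,0],"gripper": 40},{"delta_pos": [0,0,0],"turn": [0,0,0],"gripper": 20},{"delta_pos": [0,0,0],"turn": [0,0,0],"gripper": 0}]}}

```text
time_s: 2.2
position: [541.4, 188.5, 30.7]
ee_rot: [0.0, 0.707, 0.707, 0.0]
contact_force: [-0.8, -0.2, 3.9]
grip_width: 14.2
finger_force: 58.5
```

>>> {"api": "move_arm", "payload": {"motion": [{"delta_pos": [0,0,0],"turn": [0,0,0],"gripper": 0},{"delta_pos": [0,0,0],"turn": [0,0,0],"gripper": 0},{"delta_pos": [0,0,0],"turn": [0,0,0],"gripper": 0},{"delta_pos": [0,0,-0.3],"turn": [0,0,0],"gripper": 0},{"delta_pos": [0,0,-0.7],"turn": [0,0,0],"gripper": 0},{"delta_pos": [0,0,-1],"turn": [0,0,0],"gripper": 0},{"delta_pos": [0,0,-1],"turn": [0,0,0],"gripper": 0},{"delta_pos": [0,0,-1],"turn": [0,0,0],"gripper": 0},{"delta_pos": [0,0,-1],"turn": [0,0,0],"gripper": 0},{"delta_pos": [0,0,0],"turn": [0,0,0],"gripper": 0}]}}

```text
time_s: 3.2
position: [542.1, 188.7, 132.5]
ee_rot: [0.001, 0.707, 0.707, 0.002]
contact_force: [0.8, -0.0, -1.6]
grip_width: 14.3
finger_force: 58.6
```

Carrier is gripped at 14.3 mm width and lifted. Carrying it past the nest for a clear wrist view of the nest.

>>> {"api": "move_arm", "payload": {"motion": [{"delta_pos": [-0.5,-0.2,-0.3],"turn": [0,0,0],"gripper": 0},{"delta_pos": [-1,-0.2,-0.3],"turn": [0,0,0],"gripper": 0},{"delta_pos": [-1,-0.2,-0.3],"turn": [0,0,0],"gripper": 0},{"delta_pos": [-1,-0.2,0],"turn": [0,0,0],"gripper": 0},{"delta_pos": [-1,-0.2,0],"turn": [0,0,0],"gripper": 0},{"delta_pos": [-1,-0.2,0],"turn": [0,0,0],"gripper": 0},{"delta_pos": [-1,-0.2,0],"turn": [0,0,0],"gripper": 0},{"delta_pos": [-1,-0.2,0],"turn": [0,0,0],"gripper": 0},{"delta_pos": [-1,-0.2,0],"turn": [0,0,0],"gripper": 0},{"delta_pos": [-1,-0.2,0],"turn": [0,0,0],"gripper": 0}]}}

```text
time_s: 4.2
position: [499.8, -2.7, 147.2]
ee_rot: [-0.001, 0.707, 0.707, -0.001]
contact_force: [0.6, 0.1, -3.3]
grip_width: 14.1
finger_force: 58.6
```

>>> {"api": "move_arm", "payload": {"motion": [{"delta_pos": [-1,-0.2,0],"turn": [0,0,0],"gripper": 0},{"delta_pos": [-1,-0.2,0],"turn": [0,0,0],"gripper": 0},{"delta_pos": [-1,-0.2,0],"turn": [0,0,0],"gripper": 0},{"delta_pos": [-1,-0.2,0],"turn": [0,0,0],"gripper": 0},{"delta_pos": [-1,-0.2,0],"turn": [0,0,0],"gripper": 0},{"delta_pos": [-0.8,-0.1,0],"turn": [0,0,0],"gripper": 0},{"delta_pos": [-0.4,0,0],"turn": [0,0,0],"gripper": 0},{"delta_pos": [0,0,0],"turn": [0,0,0],"gripper": 0},{"delta_pos": [0,0,0],"turn": [0,0,0],"gripper": 0},{"delta_pos": [0,0,0],"turn": [0,0,0],"gripper": 0}]}}

```text
time_s: 5.2
position: [478.9, -124.9, 147.8]
ee_rot: [-0.0, 0.707, 0.707, 0.0]
contact_force: [0.1, 0.9, -1.8]
grip_width: 14.7
finger_force: 58.6
```

```bash
python3 - <<'E'
from h import *
s=r.observe();T=pose(s); im=vision.camera("wrist"); side=vision.camera("side"); np.save("T2.npy",T); print(s["position"],s["ee_rot"],s["contact_force"])
a=cv2.copyMakeBorder(side[150:350,250:450],0,0,0,0,0)
c=np.zeros((600,640,3),np.uint8); c[:400]=im; c[400:,:200]=a; c[400:,220:620]=cv2.resize(side[200:300,300:500],None,fx=2,fy=2)
cv2.imwrite("pics/w2.png",c[:,:,::-1])
E
```

```text
[ 478.92502583 -124.9459963   147.84488093] [-1.96230394e-04  7.06872770e-01  7.07340687e-01  1.46900448e-05] [ 0.08302379  0.93601786 -1.77768291]
```

View pics/w2.png

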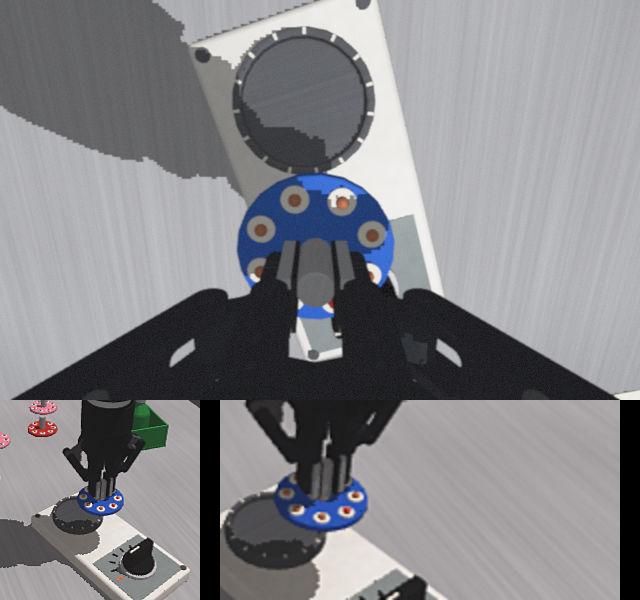

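The carrier is held level. In the wrist view the turntable's outer rim spans columns 233–375 and rows 27–174; its inner edge spans columns 241–366 and rows 37–167. I'll fit both rim circles to these.

```bash
python3 - <<'E'
from h import *
from scipy.optimize import least_squares
T=np.load("T2.npy"); m=vision.camera_model("wrist"); M=np.linalg.inv(T@np.array(m["hand_eye"])); K=np.array(m["intrinsics"])
t=np.linspace(0,2*np.pi,361)
def ext(c,rad,z):
    P=np.stack([c[0]+rad*np.cos(t),c[1]+rad*np.sin(t),z+0*t]); q=K@(M[:3,:3]@P+M[:3,3:]); q=q[:2]/q[2]
    return np.array([q[0].min(),q[0].max(),q[1].min(),q[1].max()])
for rad,o in((47,(233,375,27,174)),(41,(241,366,37,167))):
  f=least_squares(lambda c:ext(c,rad,c[2])-o,[471,-56,43]); print(rad,f.x.round(1),f.fun.round(1))
  f=least_squares(lambda c:ext(c,rad,43)-o,[471,-56]); print(rad,f.x.round(1),f.fun.round(1))
for p in [(202,55),(363,2),(313,355)]: print("screw",onz(ray("wrist",p,T),28))
E
```

```text
47 [471.  -59.1  36.7] [ 0.1 -0.1 -0.1  0.1]
47 [471.2 -59.3] [-1.8  1.8 -1.7  2.4]
41 [470.7 -59.4  39.7] [-0.1  0.1  0.1 -0.1]
41 [470.8 -59.5] [-1.   1.  -0.7  1. ]
screw [403.4 -27.5  28. ]
screw [508.8   4.   28. ]
screw [ 476.6 -266.8   28. ]
```

Head pose from the three screws: yaw 16.7°, nest at (470.5, -59.6), knob at (513.5, -203). The rim fit agrees at (471, -59.4). Moving over the nest and down to just above it, then looking.

>>> {"api": "move_arm", "payload": {"motion": [{"delta_pos": [0.8,-0.1,0],"turn": [0,0,0],"gripper": 0},{"delta_pos": [1,-0.1,0],"turn": [0,0,0],"gripper": 0},{"delta_pos": [1,-0.1,0],"turn": [0,0,0],"gripper": 0},{"delta_pos": [0.5,-0.1,0.5],"turn": [0,0,0],"gripper": 0},{"delta_pos": [0,0,1],"turn": [0,0,0],"gripper": 0},{"delta_pos": [0,0,1],"turn": [0,0,0],"gripper": 0},{"delta_pos": [0,0,0.6],"turn": [0,0,0],"gripper": 0},{"delta_pos": [0,0,0.3],"turn": [0,0,0],"gripper": 0},{"delta_pos": [0,0,0],"turn": [0,0,0],"gripper": 0},{"delta_pos": [0,0,0],"turn": [0,0,0],"gripper": 0}]}}

```text
time_s: 6.3
position: [471.1, -59.5, 80.2]
ee_rot: [0.0, 0.707, 0.707, 0.0]
contact_force: [0.4, 0.6, -2.5]
grip_width: 14.4
finger_force: 58.6
```

```bash
python3 - <<'E'
from h import *
s=r.observe();T=pose(s); im=vision.camera("wrist"); sc=vision.camera("scene"); side=vision.camera("side"); print(s["position"],s["ee_rot"],s["contact_force"])
c=np.zeros((600,800,3),np.uint8); c[:320,:480]=im[40:360,80:560]
c[330:600,:400]=cv2.resize(side[220:310,260:393],(400,270),interpolation=2); c[330:600,405:800]=cv2.resize(sc[150:240,165:297],(395,270),interpolation=2)
cv2.imwrite("pics/w3.png",c[:,:,::-1])
E
```

```text
[471.13475663 -59.53946279  80.23497757] [1.33233258e-04 7.07070839e-01 7.07142706e-01 6.20440083e-05] [ 0.43369235  0.60159643 -2.5238882 ]
```

View pics/w3.png

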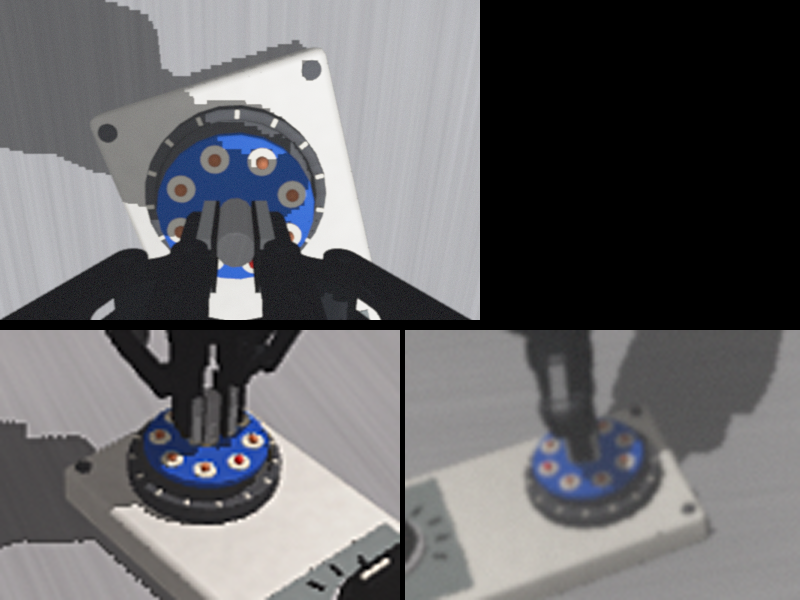

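Carrier hovers over the nest: disc columns 157–315 and ring columns 146–326 in the crop share centre 236. The ring's far outer edge is at crop row 106. I'll check the y direction numerically.

```bash
python3 - <<'E'
from h import *
T=pose()
a=onz(ray("wrist",(188,173),T),28);b=onz(ray("wrist",(391,109),T),28);print(a,b)
u=(b-a)/np.linalg.norm(b-a); print("nest from screws",(a+b)/2-50*np.array([-u[1],u[0],0]),np.degrees(np.arctan2(u[1],u[0])))
p=onz(ray("wrist",(316,146),T),43); print("ring far edge -47",p-[0,47,0]); 
print("inner far edge -41",onz(ray("wrist",(316,162),T),43)-[0,41,0])
E
```

```text
[404.  -27.4  28. ] [508.7   5.1  28. ]
nest from screws [471.17282981 -58.90231635  28.        ] 17.244901827409347
ring far edge -47 [471.2 -58.3  43. ]
inner far edge -41 [471.2 -59.9  43. ]
```

Centred within about 0.5 mm. Lowering slowly.

>>> {"api": "move_arm", "payload": {"motion": [{"delta_pos": [0,0,0.15],"turn": [0,0,0],"gripper": 0},{"delta_pos": [0,0,0.15],"turn": [0,0,0],"gripper": 0},{"delta_pos": [0,0,0.1],"turn": [0,0,0],"gripper": 0},{"delta_pos": [0,0,0.1],"turn": [0,0,0],"gripper": 0},{"delta_pos": [0,0,0.05],"turn": [0,0,0],"gripper": 0},{"delta_pos": [0,0,0.05],"turn": [0,0,0],"gripper": 0},{"delta_pos": [0,0,0.03],"turn": [0,0,0],"gripper": 0},{"delta_pos": [0,0,0],"turn": [0,0,0],"gripper": 0},{"delta_pos": [0,0,0],"turn": [0,0,0],"gripper": 0},{"delta_pos": [0,0,0],"turn": [0,0,0],"gripper": 0}]}}

```text
time_s: 7.45
position: [471.0, -59.6, 67.7]
ee_rot: [0.0, 0.707, 0.707, 0.0]
contact_force: [-2.1, -0.1, 6.5]
grip_width: 14.1
finger_force: 59.5
```

Contact at z = 67.7 (seated height expected 67). Releasing and rising.

>>> {"api": "move_arm", "payload": {"motion": [{"delta_pos": [0,0,0],"turn": [0,0,0],"gripper": 20},{"delta_pos": [0,0,0],"turn": [0,0,0],"gripper": 35},{"delta_pos": [0,0,0],"turn": [0,0,0],"gripper": 50},{"delta_pos": [0,0,0],"turn": [0,0,0],"gripper": 50},{"delta_pos": [0,0,-0.3],"turn": [0,0,0],"gripper": 50},{"delta_pos": [0,0,-0.7],"turn": [0,0,0],"gripper": 50},{"delta_pos": [0,0,-1],"turn": [0,0,0],"gripper": 50},{"delta_pos": [0,0,-1],"turn": [0,0,0],"gripper": 50},{"delta_pos": [0,0,-1],"turn": [0,0,0],"gripper": 50},{"delta_pos": [0,0,0],"turn": [0,0,0],"gripper": 50}]}}

```text
time_s: 8.45
position: [472.1, -59.9, 149.9]
ee_rot: [0.002, 0.707, 0.707, 0.001]
contact_force: [-0.3, -0.5, -0.5]
grip_width: 50.2
finger_force: 0.0
```

>>> {"api": "move_arm", "payload": {"motion": [{"delta_pos": [-0.6,0.13,0],"turn": [0,0,0],"gripper": 50},{"delta_pos": [-1,0.3,0],"turn": [0,0,0],"gripper": 50},{"delta_pos": [-1,0.3,0],"turn": [0,0,0],"gripper": 50},{"delta_pos": [-1,0.3,0],"turn": [0,0,0],"gripper": 50},{"delta_pos": [-1,0.3,0],"turn": [0,0,0],"gripper": 50},{"delta_pos": [-1,0.3,0],"turn": [0,0,0],"gripper": 50},{"delta_pos": [-1,0.3,0],"turn": [0,0,0],"gripper": 50},{"delta_pos": [-0.6,0.2,0],"turn": [0,0,0],"gripper": 50},{"delta_pos": [0,0,0],"turn": [0,0,-0.6],"gripper": 50},{"delta_pos": [0,0,0],"turn": [0,0,-0.95],"gripper": 50}]}}

```text
time_s: 9.45
position: [513.5, -204.3, 146.8]
ee_rot: [-0.0, 0.619, 0.785, -0.0]
contact_force: [0.1, -0.2, 0.1]
grip_width: 49.9
finger_force: 0.0
```

>>> {"api": "move_arm", "payload": {"motion": [{"delta_pos": [0,0,0],"turn": [0,0,-0.95],"gripper": 50},{"delta_pos": [0,0,0],"turn": [0,0,-0.95],"gripper": 50},{"delta_pos": [0,0,0],"turn": [0,0,-0.95],"gripper": 50},{"delta_pos": [0,0,0],"turn": [0,0,-0.95],"gripper": 50},{"delta_pos": [0,0,0],"turn": [0,0,-0.95],"gripper": 50},{"delta_pos": [0,0,0],"turn": [0,0,-0.95],"gripper": 50},{"delta_pos": [0,0,0],"turn": [0,0,-0.95],"gripper": 50},{"delta_pos": [0,0,0],"turn": [0,0,-0.95],"gripper": 50},{"delta_pos": [0,0,0],"turn": [0,0,-0.95],"gripper": 50},{"delta_pos": [0,0,0],"turn": [0,0,-0.95],"gripper": 50}]}}

```text
time_s: 10.45
position: [513.5, -203.8, 147.0]
ee_rot: [-0.0, -0.046, 0.999, 0.0]
contact_force: [0.4, 0.2, 0.1]
grip_width: 50.2
finger_force: 0.0
```

>>> {"api": "move_arm", "payload": {"motion": [{"delta_pos": [0,0,0],"turn": [0,0,-0.95],"gripper": 50},{"delta_pos": [0,0,0],"turn": [0,0,-0.44],"gripper": 50},{"delta_pos": [0,0,0],"turn": [0,0,0],"gripper": 50},{"delta_pos": [0,0,0],"turn": [0,0,0],"gripper": 50},{"delta_pos": [0,0,0],"turn": [0,0,0],"gripper": 50},{"delta_pos": [0,0,0],"turn": [0,0,0],"gripper": 50},{"delta_pos": [0,0,0],"turn": [0,0,0],"gripper": 50},{"delta_pos": [0,0,0],"turn": [0,0,0],"gripper": 50},{"delta_pos": [0,0,0],"turn": [0,0,0],"gripper": 50},{"delta_pos": [0,0,0],"turn": [0,0,0],"gripper": 50}]}}

```text
time_s: 11.45
position: [513.6, -203.6, 147.4]
ee_rot: [0.0, -0.147, 0.989, -0.0]
contact_force: [-0.1, 0.2, 0.6]
grip_width: 50.0
finger_force: 0.0
```

```bash
python3 - <<'E'
from h import *
s=r.observe();T=pose(s); np.save("T4.npy",T); im=vision.camera("wrist"); sc=vision.camera("scene"); side=vision.camera("side"); print(s["time_s"],s["position"],s["joints"].round(3) if hasattr(s["joints"],"round") else s["joints"],"\n",T[:3,:3].round(3))
c=np.zeros((600,800,3),np.uint8); c[:320,:640]=im[:320]
c[330:600,:400]=cv2.resize(side[220:310,260:393],(400,270),interpolation=2); c[330:600,405:800]=cv2.resize(sc[150:240,165:297],(395,270),interpolation=2)
cv2.imwrite("pics/w4.png",c[:,:,::-1])
E
```

```text
11.45 [ 513.6143176  -203.58374245  147.38882838] [-0.525  0.36  -0.191  1.02   0.    -0.82 ] 
 [[-0.957 -0.291  0.   ]
 [-0.291  0.957 -0.   ]
 [-0.    -0.    -1.   ]]
```

View pics/w4.png

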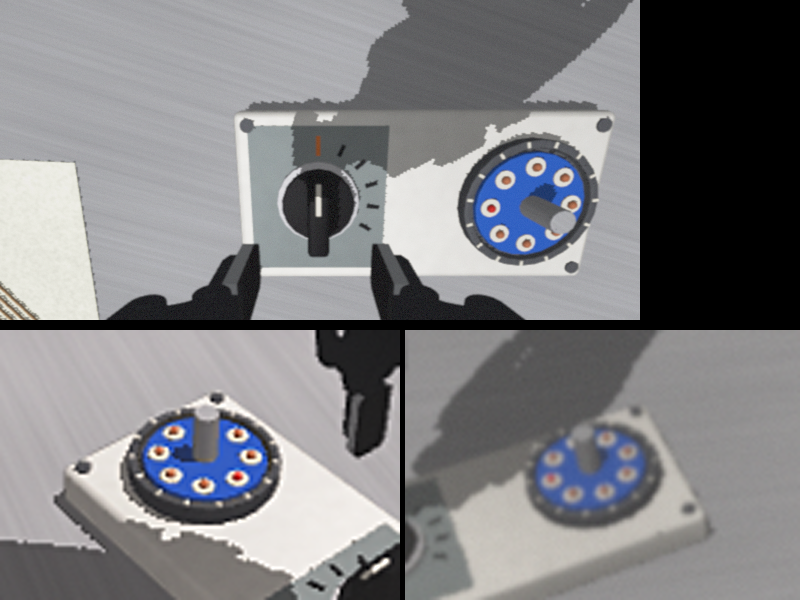

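Carrier sits flat in the nest in both outside views. Wrist view: the knob bar is vertical with its white line at column 318.5 (rows 184–216), pointing at the orange tick (318,146). The bar is nearly centred between the pads. Computing the remaining offsets.

```bash
python3 - <<'E'
from h import *
T=np.load("T4.npy"); Ti=np.linalg.inv(T)
for n,p,z in [("line top",(318.5,184),74),("line bot",(318.5,216),74),("tick",(318,137),28),("tick b",(318,156),28),("screwA",(247,126),28),("screwB",(604,125),28),("screwC",(571,267),28),("disc L",(278,203),42),("disc R",(358,203),42)]:
    q=onz(ray("wrist",p,T),z); print(n,q,(Ti@np.r_[q,1])[:3].round(1))
E
```

```text
line top [ 491.2 -209.2   74. ] [23.1  1.1 73.4]
line bot [ 510.5 -203.3   74. ] [ 2.9  1.2 73.4]
tick [ 469.6 -215.8   28. ] [ 45.7   1.1 119.4]
tick b [ 482.5 -211.8   28. ] [ 32.2   1.2 119.4]
screwA [ 476.7 -265.5   28. ] [ 53.3 -48.5 119.4]
screwB [403.5 -27.1  28. ] [ 54.  200.9 119.4]
screwC [508.6   5.   28. ] [-55.9 201.  119.4]
disc L [ 520.2 -229.8   42. ] [  1.3 -27.  105.4]
disc R [ 503.9 -176.    42. ] [  1.3  29.2 105.4]
```

Offset is +1.1 mm in tool y, about 0 in tool x, with the yaw aligned. Descending and gripping the bar.

>>> {"api": "move_arm", "payload": {"motion": [{"delta_pos": [0,0.05,0.6],"turn": [0,0,0],"gripper": 50},{"delta_pos": [0,0,1],"turn": [0,0,0],"gripper": 50},{"delta_pos": [0,0,1],"turn": [0,0,0],"gripper": 50},{"delta_pos": [0,0,0.8],"turn": [0,0,0],"gripper": 50},{"delta_pos": [0,0,0.5],"turn": [0,0,0],"gripper": 50},{"delta_pos": [0,0,0.2],"turn": [0,0,0],"gripper": 40},{"delta_pos": [0,0,0],"turn": [0,0,0],"gripper": 25},{"delta_pos": [0,0,0],"turn": [0,0,0],"gripper": 0},{"delta_pos": [0,0,0],"turn": [0,0,0],"gripper": 0},{"delta_pos": [0,0,0],"turn": [0,0,0],"gripper": 0}]}}

```text
time_s: 12.6
position: [513.3, -202.0, 66.2]
ee_rot: [0.0, -0.147, 0.989, 0.0]
contact_force: [-1.0, 5.9, 2.8]
grip_width: 13.0
finger_force: 59.3
```

```bash
python3 - <<'E'
from h import *
s=r.observe();T=pose(s);np.save("T5.npy",T); print({k:np.round(v,3).tolist() for k,v in s.items()}); print(np.degrees(np.arctan2(T[1,1],T[0,1])))
E
```

```text
{'time_s': 12.6, 'joints': [-0.523, 0.428, -0.326, 0.816, 0.001, -0.819], 'qvel': [-0.0, 0.001, -0.0, -0.001, -0.001, 0.001], 'tau': [-2.817, -70.604, 33.477, -1.74, -1.124, 0.043], 'position': [513.331, -202.018, 66.174], 'ee_rot': [0.0, -0.147, 0.989, 0.0], 'contact_force': [-1.004, 5.866, 2.829], 'wrist_torque': [1.063, 0.317, 0.054], 'finger_force': 59.336, 'grip_width': 13.041}
106.94209456170049
```

>>> {"api": "move_arm", "payload": {"motion": [{"delta_pos": [0,0,0],"turn": [0,0,0.3],"gripper": 0},{"delta_pos": [0,0,0],"turn": [0,0,0.5],"gripper": 0},{"delta_pos": [0,0,0],"turn": [0,0,0.5],"gripper": 0},{"delta_pos": [0,0,0],"turn": [0,0,0.5],"gripper": 0},{"delta_pos": [0,0,0],"turn": [0,0,0.5],"gripper": 0},{"delta_pos": [0,0,0],"turn": [0,0,0.5],"gripper": 0},{"delta_pos": [0,0,0],"turn": [0,0,0.5],"gripper": 0},{"delta_pos": [0,0,0],"turn": [0,0,0.5],"gripper": 0},{"delta_pos": [0,0,0],"turn": [0,0,0.5],"gripper": 0},{"delta_pos": [0,0,0],"turn": [0,0,0.3],"gripper": 0}]}}

```text
time_s: 13.6
position: [513.2, -200.9, 66.1]
ee_rot: [0.0, 0.197, 0.98, 0.002]
contact_force: [-1.2, 14.1, 6.6]
grip_width: 13.2
finger_force: 59.7
```

```bash
cat > st.py <<'E'
from h import *
s=r.observe();T=pose(s); a=106.94-np.degrees(np.arctan2(T[1,1],T[0,1])); print(s["time_s"],"turned",np.radians(a).round(3),s["position"].round(1) if hasattr(s["position"],"round") else s["position"],np.round(s["contact_force"],1),np.round(s["wrist_torque"],3),round(s["joints"][5],3),s["grip_width"])
E
python3 st.py
```

```text
13.6 turned 0.692 [ 513.2 -200.9   66.1] [-1.2 14.1  6.6] [2.641 0.229 0.06 ] -0.126 13.204438272429472
```

The side force shows the commanded axis is about 1.7 mm off in world +y. I'll relieve that while turning on.

>>> {"api": "move_arm", "payload": {"motion": [{"delta_pos": [0.03,0.08,0],"turn": [0,0,0.2],"gripper": 0},{"delta_pos": [0,0,0],"turn": [0,0,0.3],"gripper": 0},{"delta_pos": [0,0,0],"turn": [0,0,0.3],"gripper": 0},{"delta_pos": [0,0,0],"turn": [0,0,0.3],"gripper": 0},{"delta_pos": [0,0,0],"turn": [0,0,0.3],"gripper": 0},{"delta_pos": [0,0,0],"turn": [0,0,0.3],"gripper": 0},{"delta_pos": [0,0,0],"turn": [0,0,0.3],"gripper": 0},{"delta_pos": [0,0,0],"turn": [0,0,0.3],"gripper": 0},{"delta_pos": [0,0,0],"turn": [0,0,0.3],"gripper": 0},{"delta_pos": [0,0,0],"turn": [0,0,0.3],"gripper": 0}]}}

```text
time_s: 14.6
position: [513.6, -200.1, 66.1]
ee_rot: [0.0, 0.404, 0.915, 0.001]
contact_force: [2.4, 8.5, 2.8]
grip_width: 12.9
finger_force: 59.4
```

```bash
python3 st.py
```

```text
14.6 turned 1.127 [ 513.6 -200.1   66.1] [2.4 8.5 2.8] [1.464 0.021 0.106] 0.311 12.896126498551519
```

>>> {"api": "move_arm", "payload": {"motion": [{"delta_pos": [0,0,0],"turn": [0,0,0.1],"gripper": 0},{"delta_pos": [0,0,0],"turn": [0,0,0.1],"gripper": 0},{"delta_pos": [0,0,0],"turn": [0,0,0.1],"gripper": 0},{"delta_pos": [0,0,0],"turn": [0,0,0.1],"gripper": 0},{"delta_pos": [0,0,0],"turn": [0,0,0.1],"gripper": 0},{"delta_pos": [0,0,0],"turn": [0,0,0],"gripper": 0},{"delta_pos": [0,0,0],"turn": [0,0,0],"gripper": 0},{"delta_pos": [0,0,0],"turn": [0,0,0],"gripper": 0},{"delta_pos": [0,0,0],"turn": [0,0,0],"gripper": 0},{"delta_pos": [0,0,0],"turn": [0,0,0],"gripper": 0}]}}

```text
time_s: 15.6
position: [513.7, -200.0, 66.1]
ee_rot: [0.0, 0.437, 0.9, 0.001]
contact_force: [1.1, 8.3, 1.9]
grip_width: 12.7
finger_force: 59.4
```

```bash
python3 st.py
```

```text
15.6 turned 1.2 [ 513.7 -200.    66.1] [1.1 8.3 1.9] [ 1.478 -0.078  0.088] 0.384 12.704086453932025
```

>>> {"api": "move_arm", "payload": {"motion": [{"delta_pos": [0,0,0],"turn": [0,0,0.1],"gripper": 0},{"delta_pos": [0,0,0],"turn": [0,0,0.1],"gripper": 0},{"delta_pos": [0,0,0],"turn": [0,0,0.1],"gripper": 0},{"delta_pos": [0,0,0],"turn": [0,0,0.08],"gripper": 0},{"delta_pos": [0,0,0],"turn": [0,0,0],"gripper": 0},{"delta_pos": [0,0,0],"turn": [0,0,0],"gripper": 0},{"delta_pos": [0,0,0],"turn": [0,0,0],"gripper": 0},{"delta_pos": [0,0,0],"turn": [0,0,0],"gripper": 0},{"delta_pos": [0,0,0],"turn": [0,0,0],"gripper": 0},{"delta_pos": [0,0,0],"turn": [0,0,0],"gripper": 0}]}}

```text
time_s: 16.6
position: [513.8, -200.0, 66.2]
ee_rot: [0.0, 0.462, 0.887, 0.001]
contact_force: [2.4, 9.0, 2.6]
grip_width: 12.9
finger_force: 59.4
```

```bash
python3 st.py; python3 - <<'E'
from h import *
np.save("T6.npy",pose()); im=vision.camera("wrist"); sc=vision.camera("scene"); side=vision.camera("side")
c=np.zeros((600,800,3),np.uint8); c[:320,:640]=im[:320]
c[330:600,:400]=cv2.resize(side[230:350,290:468],(400,270),interpolation=2); c[330:600,405:800]=cv2.resize(sc[150:240,165:297],(395,270),interpolation=2)
cv2.imwrite("pics/w6.png",c[:,:,::-1])
E
```

```text
16.6 turned 1.256 [ 513.8 -200.    66.2] [2.4 9.  2.6] [ 1.664 -0.132  0.111] 0.441 12.873738667746855
```

View pics/w6.png

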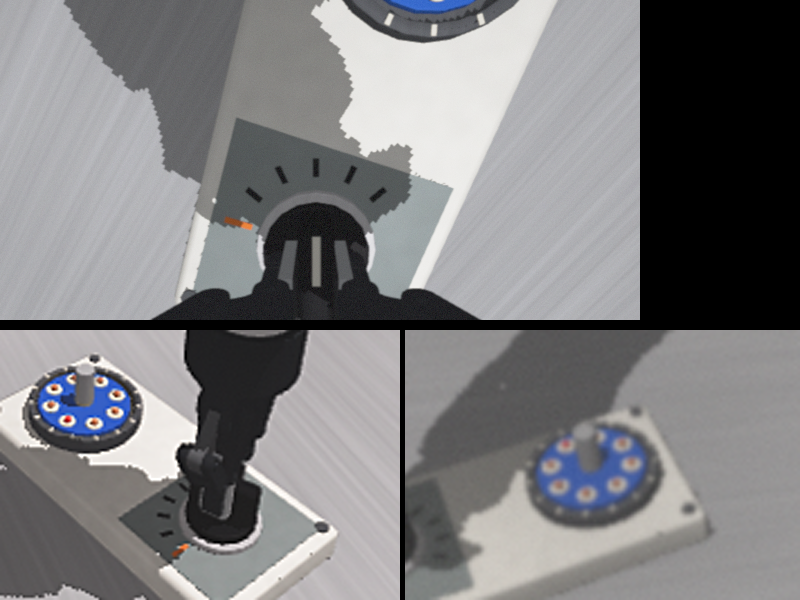

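Wrist view: the white line (316, rows 236–287) points straight at the third black tick (316, rows 159–176). The carrier has turned with the table and is still flat in the nest. The tool has turned 1.256 rad, so I'm handing the job in.

```bash
python3 -c "
from bench import r
print(r.finish_job())"
```

```text
the job is handed in; nothing more can be done
None
```

The blue carrier sits flat in the nest and the gripper is holding the knob at the third click (tool turned 1.256 rad, white line on the third tick); I handed the job in at about 16.8 s, and no verdict came back.

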